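# Clamp the pepper mill in the one-hand holder

## Robot

A 6-joint arm with a two-finger parallel gripper is mounted at the origin on a cart in front of the work surface, level with it; the furniture and walls round the work are solid. World frame = base frame: x ahead of the robot, y to its left, z up, the work surface at z = 0. Lengths are in m, angles in degrees, forces in N, time in s.
With the tool pointing down it reaches from about 0.375 to 0.9 m from the base axis. Payload 3.1 kg.
Tool frame: the origin (TCP) lies at the very end of the fingers, on their centre line; the grasp point (between the pads) lies 19 mm behind it; z points along the fingers, y is the line along which they close (so a half turn about z gives the same grasp; the last joint's range is limited). The gripper opens to 87 mm and grips with 3 to 60 N. Pads are 19 mm wide; open, the fingers measure 117 mm over their backs; the gripper's body (75 mm by 190 mm) begins 51 mm behind the grasp point.
Start: joints at [-83.222, 30.224, 82.088, -0, 67.689, -10.227], TCP at [0.183, -0.598, 0.223] pointing down, gripper open.
Joint ranges: [-176.69, 176.69], [-43.24, 126.21], [12.49, 139.97], [-82, 262], [0, 151.66], [-163.58, 163.58]. Speed limits (degrees/s): [159.86, 159.86, 180, 180, 180, 180].

## Interface

Orientations are given as a 3x3 rotation matrix whose columns are the frame's x, y, z axes.
In Python, from rig import bot, imaging gives the robot as it stands.
- The arm moves only by the tool drive_tool, never from a script. Its argument "deltas" is text: rows parted by semicolons, each of 5 numbers parted by spaces: the finger opening in mm, from 0 to 87, then the shift along the world's x, y, z in mm, then the turn about the world's z in rad. In form: jaw dx dy dz twist; .... A call has 1 to 12 rows; each row is the pose to reach, as a shift and turn from the pose commanded when the call began; what a row does not reach only later rows make up. A row lasts 1/10 s, in which the tool goes at most 50 mm and 8.59 degrees, less where a joint would pass 70% of its speed; a pose out of reach is approached as far as the arm can. A call with a gripper value outside its range is refused whole. The fingers move at their own pace and stop on an object; the grip force is fixed at half the most. Time passes only in rows, so rows that repeat a pose let the fingers close. It gives the time, the measured TCP pose, the force, the opening and the grip force at its end, in the units of the state.
- bot.read_state(): the state, without advancing time (a new reading comes with each control period).
- imaging.capture(name): name is "scene" or "top" or "wrist"; returns the picture (400x640x3 uint8, red, green, blue); there is no depth.
- imaging.camera_model(name): a dict with "fx", "fy", "cx", "cy" (pixels), "dist" ([k1, k2, p1, p2, k3] as OpenCV has them; the pictures are not rectified), "T" (4x4, takes a point from camera to world coordinates). Camera axes: x right, y down, z forward; pixel columns grow to the right and rows downward; lengths in m; the calibration is good to about 2 mm. A picture is of the moment at which its call begins: read the wrist's pose just before it. camera_model takes no time and is no camera call; for the wrist camera it gives the pose at the moment of the call.
- bot.hand_in(): hands the job in; it is judged then, once.
The state is a dict: "time_s": time; "joint_positions": joint angles; "qvel": joint speeds; "tau": joint torques, N m; "position": TCP position; "tcp_rot": TCP orientation; "force": force on the tool from outside, world axes, zero at the start; "moment": the same for the moment, N m; "opening": opening from 0.0 (shut) to 1.0 (fully open); "grasp_force": force on a finger pad.
Only numpy, scipy, OpenCV 4.12 (cv2) and the standard library are available. Lean on these libraries where they do the work, as an engineer would, in place of code of your own. Each camera call takes 0.05 s, during which the arm holds its last target. There are 200 camera calls.

## Task

Set the pepper mill upright in the holder on the worktop, push the sliding jaw up snug so the mill sits firmly between both jaws, then flip the cam lever over until it lies fully down and locks the rod. Leave the spice jar, the mug and the tin where they are.

Things in the scene. Friction and masses are not known exactly. Their poses are not given: they have to be found in the camera images.
- mill_mid (a point): Centre (half-way up, 85 mm above its foot) of the loose turned-wood pepper mill: 170 mm tall, round foot 58 mm across, round head 50 mm across from 123 to 159 mm above the foot (grip it there), small steel button on top to 170 mm. Mass about 0.18 kg. z axis points up out of its top.
- holder: Fixed clamping holder: grey foot plate 230 x 84 mm, 12 mm thick, with a fixed aluminium V jaw at its +x end and a clamp block (40 x 46 mm, up to 58 mm high; ears up to 84 mm) at x = -60 mm. Origin on the worktop under the plate (the plate reaches x -93 to 137 mm, y +-42 mm). x runs along the rod from the block to the fixed jaw, z up. Both jaws are 120 degree Vs, open towards each other, 66 mm wide, up to 58 mm high, and centre the mill on y = 0.
- holder_seat (a point): On the plate's top face (12 mm above the worktop), where the mill's foot is centred when it rests in the fixed jaw: x = 90 mm, y = 0 in the holder's frame; axes as the holder's.
- jaw (a joint): Travel of the sliding jaw and its steel rod along the holder's +x (m): 0 fully back, about 0.050 when the mill is held snug between both jaws, 0.058 stop without a mill. About 1.5 N of friction while the lever is open; the closed lever locks it. The vertex of the sliding V lies at x = 6.5 mm + travel in the holder's frame (with the mill in the fixed jaw, its vertex is 33.5 mm from the mill's axis).
- jaw_handle (a point): Middle of the black upright grip on the outer end of the sliding rod, behind the clamp block: 25 mm thick, from 18 to 80 mm above the worktop, point at 55 mm. Pushing it along the holder's +x slides the jaw towards the fixed jaw; axes as the holder's.
- lever (a joint): Angle of the cam lever (rad): 0 open, leaning to the holder's +y side at 50 degrees above level; it swings over the top (upright at 0.70) to 2.18, closed, where it lies on the -y side 5 degrees above level. It stiffens from about 1.3, passes its dead centre at 1.93 and then snaps on to its stop at 2.18. It takes at most about 4 N on the paddle (more where pushed nearer the hinge); let go between 1.4 and 1.93 it springs back to about 1.35; below that it stays where it is left.
- lever_hinge (a point): Point on the lever's hinge axis, which runs along the holder's x, in the middle of the lever's width: x = -60 mm, y = 0, 74 mm above the worktop; axes as the holder's.
- lever_tip (a point): Middle of the lever's black end paddle, 76 mm from the hinge axis; the paddle is 22 mm wide (along the hinge axis), 38 mm long and 12 mm thick, and ends 95 mm from the hinge axis.
- spice_jar_mid (a point): Centre of the loose spice jar with a screw cap, 42 mm wide, 96 mm tall. Bystander: leave it.
- mug: Loose mug, 82 x 114 mm, 91 mm tall, origin under its foot. Bystander: leave it.
- tin: Loose food tin, 75 mm across, 58 mm tall, origin under its foot. Bystander: leave it.
There are look-alikes about, which are no part of the job. What is shaped like the part that bears mill_mid but pink or turquoise is not meant.

How it is judged (in metres and radians):
On the way, in this order (a step that is already met when the one before it is completed fails the run):
1. the mill stands upright on the holder's plate between the jaws, let go, with the lever open (horizontal distance between mill_mid and holder_seat below 0.055 m and z of mill_mid in the frame of holder_seat below 0.09 m and angle between mill_mid's own z axis and vertical below 0.1 rad and contact force between the fingers and mill below 0.1 N and value of joint lever below 1.2 rad), for 0.2 s.
2. the sliding jaw is pushed up snug on the mill while the lever is still open (value of joint jaw above 0.0465 m and horizontal distance between mill_mid and holder_seat below 0.005 m and angle between mill_mid's own z axis and vertical below 0.1 rad and value of joint lever below 1.2 rad), for 0.2 s.
3. the lever is flipped over its dead centre and lies fully down (value of joint lever above 2.08 rad), for 0.2 s.
At the end, for the whole second after the job is handed in: The mill stands upright (within 0.1 rad) on the holder's plate within 5 mm of its seat, the sliding jaw is within 3.5 mm of its snug position (travel 0.0465 to 0.0535 m) and the lever is past its dead centre and down (above 2.08 rad) (value of joint lever above 2.08 rad and value of joint jaw between 0.0465 and 0.0535 m and horizontal distance between mill_mid and holder_seat below 0.005 m and z of mill_mid in the frame of holder_seat below 0.09 m and angle between mill_mid's own z axis and vertical below 0.1 rad); the robot touches nothing.
It fails at once if the spice jar, the mug or the tin is moved by more than 30 mm (distance of any of spice_jar_mid, mug, tin from where it was at the start of the episode above 0.03 m).
It fails at once if the mill is knocked over (angle between mill_mid's own z axis and vertical above 0.7 rad).
It also fails if it takes over 70 s, if anything falls off the work surface, if the arm or the gripper's body presses on something with over 40 N, if the wrist force passes 120 N, or if a joint passes its speed limit or range.

## Working session

There is one attempt and no reset: what is moved stays moved. The work goes in short steps, Python scripts to look and compute and a tool call to move; the robot and the scene stay as the last step left them, time stands still between calls to the robot, and variables do not carry over. Pictures are saved under pics/ and viewed, at most 10 in all, crops included, and the job is handed in when it is done.

Besides the shell and the picture viewer there is one more tool, called after ">>>" as name(argument=value, ...), one argument or row to a line, values as JSON. drive_tool: Moves the arm, as the interface text tells. Its arguments: {"type":"object","properties":{"deltas":{"type":"string"}},"required":["deltas"]}

```bash
mkdir -p pics
python3 - <<'E'
from rig import bot, imaging
import cv2,numpy as np
s=bot.read_state(); print(s['time_s'],s['position'],s['tcp_rot'])
for n in('scene','top'):
    im=imaging.capture(n); cv2.imwrite(f'pics/{n}0.png',im[:,:,::-1]); m=imaging.camera_model(n); print(n,m['fx'],m['cx'],m['cy'],m['dist'],np.round(m['T'],3).tolist())
E
```

```text
0.0 [ 0.18271745 -0.59689509  0.22153491] [[ 9.56285330e-01  2.92435113e-01 -2.66919812e-04]
 [ 2.92434965e-01 -9.56282810e-01  2.23136754e-03]
 [ 3.97279391e-04 -2.21188073e-03 -9.99997475e-01]]
scene 366.59730995629786 322.09668515995793 202.72166858984465 [-0.03873957  0.          0.          0.          0.        ] [[-0.892, -0.332, 0.308, 0.266], [-0.453, 0.629, -0.632, 0.576], [0.016, -0.703, -0.711, 0.741], [0.0, 0.0, 0.0, 1.0]]
top 361.04992993400947 317.9139977095228 197.32556440774306 [-0.03952787  0.          0.          0.          0.        ] [[0.002, -0.994, 0.109, 0.461], [-1.0, -0.003, -0.01, 0.009], [0.011, -0.109, -0.994, 1.1], [0.0, 0.0, 0.0, 1.0]]
```

View pics/top0.png

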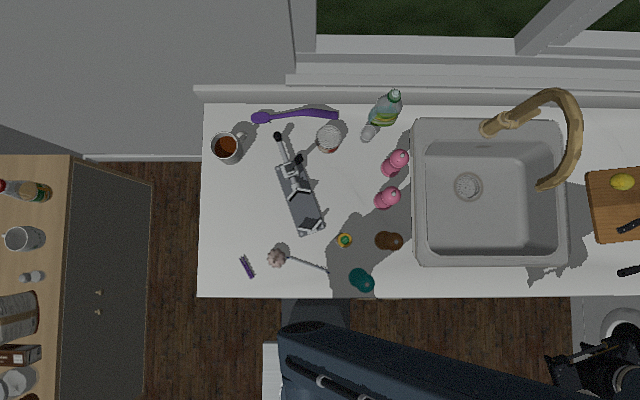

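View pics/scene0.png

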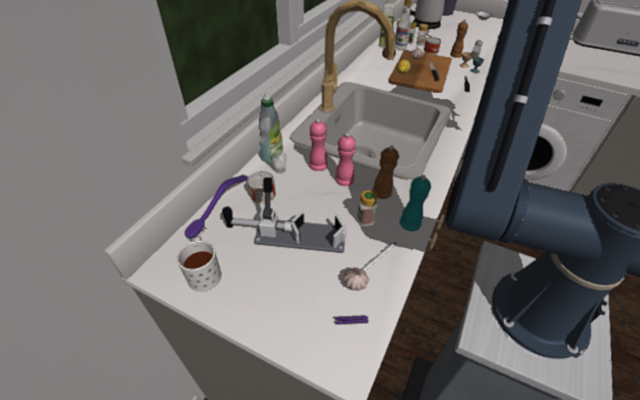

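The top view shows the brown mill at about (390,240), the jar at (344,240), the holder from (285,150) to (320,235), the jaw handle at (278,135), the lever paddle near (299,158), the tin at (328,138) and the mug at (227,147). In the scene view the mill is at about (388,172) and the holder at about (300,235).

```bash
cat > h.py <<'E'
import cv2,numpy as np
from rig import bot,imaging
def ray(n,uv,m=None):
    m=m or imaging.camera_model(n); K=np.array([[m['fx'],0,m['cx']],[0,m['fy'],m['cy']],[0,0,1]])
    p=cv2.undistortPoints(np.array([[uv]],float),K,np.array(m['dist'],float))[0,0]
    T=np.array(m['T']); return T[:3,3],T[:3,:3]@np.array([p[0],p[1],1])
def plane(n,uv,z,m=None):
    o,d=ray(n,uv,m); return o+d*(z-o[2])/d[2]
def proj(n,P,m=None):
    m=m or imaging.camera_model(n); K=np.array([[m['fx'],0,m['cx']],[0,m['fy'],m['cy']],[0,0,1]])
    T=np.linalg.inv(np.array(m['T'])); return cv2.projectPoints(np.array(P,float).reshape(-1,3),cv2.Rodrigues(T[:3,:3])[0],T[:3,3],K,np.array(m['dist'],float))[0][:,0]
def two(a,ua,b,ub):
    o1,d1=ray(a,ua);o2,d2=ray(b,ub)
    t=np.linalg.lstsq(np.c_[d1,-d2],o2-o1,rcond=None)[0]; p,q=o1+t[0]*d1,o2+t[1]*d2
    return (p+q)/2,np.linalg.norm(p-q)
E
python3 - <<'E'
import cv2,numpy as np
a=cv2.imread('pics/top0.png')[120:260,260:420]; b=cv2.imread('pics/scene0.png')[140:260,215:435]
a=cv2.resize(a,None,fx=4,fy=4,interpolation=cv2.INTER_CUBIC); cv2.imwrite('pics/topc.png',a)
b=cv2.resize(b,None,fx=3.6,fy=3.6,interpolation=cv2.INTER_CUBIC); cv2.imwrite('pics/scenec.png',b)
E
```

```text
(no output)
```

View pics/topc.png

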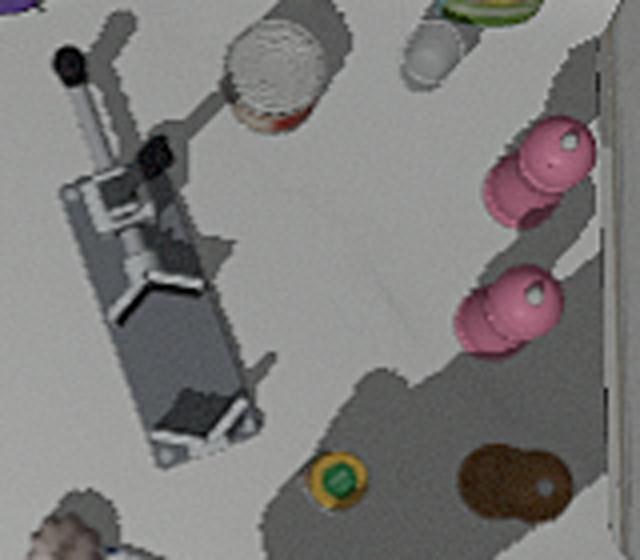

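View pics/scenec.png

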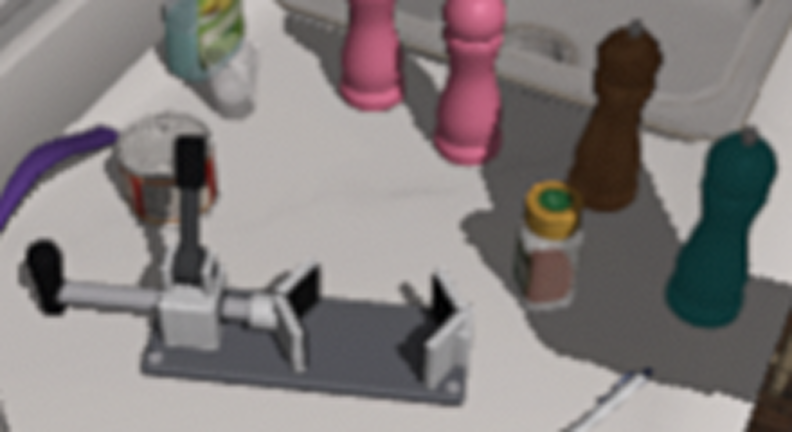

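The crops show the mill's button at topc (545,487) / scenec (635,27). The plate corners are at topc (66,188), (165,467) and (264,425). The jaw handle top is at (70,65) and the paddle at (155,156), leaning to the holder's +y side.

Run:
```python
from h import *
t=lambda x,y:((x+.5)/4-.5+260,(y+.5)/4-.5+120)
s=lambda x,y:((x+.5)/3.6-.5+215,(y+.5)/3.6-.5+140)
print('mill button top',plane('top',t(545,487),.17),'scene',plane('scene',s(635,27),.17),two('top',t(545,487),'scene',s(635,27)))
print('mill foot via top', plane('top',t(495,482),.012),'head',plane('top',t(533,485),.145))
A=plane('top',t(66,188),.012);B=plane('top',t(165,467),.012);C=plane('top',t(264,425),.012)
print(A,B,C,np.linalg.norm(A-B),np.linalg.norm(C-B))
A2=plane('scene',s(143,372),.010);B2=plane('scene',s(463,400),.010);C2=plane('scene',s(468,318),.012)
print(A2,B2,np.linalg.norm(A2-B2))
ux=(B-A)/np.linalg.norm(B-A); uy=np.cross([0,0,1],ux)
u2=(B2-A2)/np.linalg.norm(B2-A2); print('ang',np.degrees(np.arctan2(ux[1],ux[0])),np.degrees(np.arctan2(u2[1],u2[0])))
O=(A+B)/2-ux*.022+uy*.042
cc=(A+C)/2; print('O',O,'O via diag',cc-ux*.022)
cs={'handle':(plane('top',t(70,65),.08))}; 
for k,v in cs.items(): print(k,v,(v-O)@ux,(v-O)@uy)
p=plane('top',t(155,156),.074+.076*np.sin(np.radians(50)));print('paddle',p,(p-O)@ux,(p-O)@uy)
for n,uv,z in(('jar',t(340,480),.096),('tin',t(277,68),.058)): print(n,plane('top',uv,z))
```

```text
mill button top [ 0.45026612 -0.20183444  0.17      ] scene [ 0.44693176 -0.19443789  0.17      ] (array([ 0.44964695, -0.20356523,  0.16308416]), np.float64(0.0011219082777775545))
mill foot via top [ 0.45212584 -0.19987463  0.012     ] head [ 0.45128172 -0.19955205  0.145     ]
[0.67488236 0.12514544 0.012     ] [0.46293674 0.04789405 0.012     ] [ 0.49452739 -0.02629012  0.012     ] 0.225585290373002 0.08063039741164105
[0.66924246 0.13452389 0.01      ] [0.46020974 0.05261887 0.01      ] 0.22450637044028654
ang -159.97386960186577 -158.6033278208341
O [0.6039622  0.05459308 0.012     ] O via diag [0.60537468 0.05696153 0.012     ]
handle [0.75211016 0.1164076  0.08      ] -0.16035872921272457 -0.007343926034112436
paddle [0.6736907  0.0519146  0.13221938] -0.06459523587419404 0.02639496777184473
jar [ 0.45411082 -0.07618657  0.096     ]
tin [ 0.75681633 -0.03451149  0.058     ]
```

>>> drive_tool(
  deltas="87 268 396 0 0.06;87 268 396 0 0.06;87 268 396 0 0.06;87 268 396 0 0.06;87 268 396 0 0.06;87 268 396 0 0.06;87 268 396 0 0.06;87 268 396 0 0.06;87 268 396 0 0.06;87 268 396 0 0.06;87 268 396 0 0.06;87 268 396 0 0.06",
)

```text
time_s: 1.3
position: [0.4508, -0.2012, 0.2223]
tcp_rot: [[0.936, 0.351, -0.001], [0.351, -0.936, -0.0], [-0.001, -0.0, -1.0]]
force: [0.3, -0.2, 0.9]
opening: 0.997
grasp_force: 0.0
```

Run:
```python
from h import *
m=imaging.camera_model('wrist'); s=bot.read_state(); im=imaging.capture('wrist'); cv2.imwrite('pics/w1.png',im[:,:,::-1])
print(s['time_s'],s['position'],s['tcp_rot'][:,1] if hasattr(s['tcp_rot'],'shape') else s['tcp_rot'])
for dz in (.17,.145): print(proj('wrist',[[.451,-.201,dz]],m))
print(np.round(m['T'],3).tolist())
```

```text
1.3 [ 0.45075174 -0.2012246   0.22230485] [ 3.51167892e-01 -9.36312500e-01 -1.16539628e-04]
[[317.75535362 217.87039781]]
[[317.77639068 207.71095902]]
[[0.351, -0.902, -0.251, 0.52], [-0.936, -0.338, -0.093, -0.175], [-0.001, 0.268, -0.963, 0.383], [0.0, 0.0, 0.0, 1.0]]
```

View pics/w1.png

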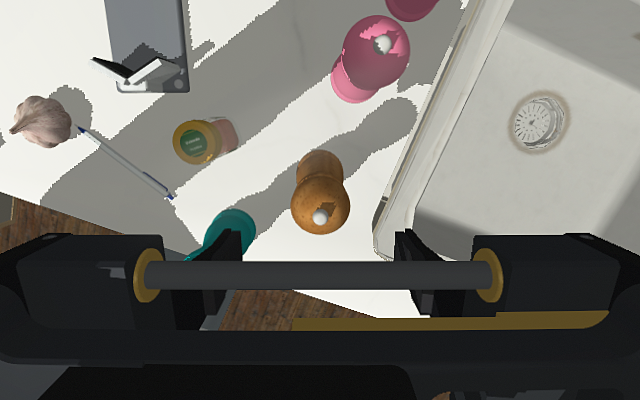

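The wrist view shows the brown mill's button at (320,217), where I predicted it. The turquoise look-alike's head at about (235,230) is close to the left finger, so I'll check that clearance.

Run:
```python
from h import *
T=cv2.imread('pics/top0.png'); h=cv2.cvtColor(T,cv2.COLOR_BGR2HSV); k=cv2.inRange(h,(80,120,30),(100,255,255)); k[:,:330]=0;k[:,400:]=0
n,l,st,c=cv2.connectedComponentsWithStats(k); i=1+np.argmax(st[1:,4]); print(st[i],c[i])
x,y,w,hh,_=st[i]; ys,xs=np.where(l==i); print('foot end',plane('top',(x+w*.38,y+hh*.38),.05),'mid',plane('top',c[i],.085))
print('button/top',plane('top',(x+w-9,y+hh-9),.145))
m=imaging.camera_model('wrist')
W=cv2.imread('pics/w1.png');h=cv2.cvtColor(W,cv2.COLOR_BGR2HSV);k=cv2.inRange(h,(80,120,30),(100,255,255));ys,xs=np.where(k>0);s=ys<245
print(xs[s].min(),xs[s].max(),ys.min()); print(plane('wrist',((xs[s].min()+xs[s].max())/2,ys.min()),.14,m))
# block/holder from wrist: plate end edge corners
print('C',plane('wrist',(189,92),.012,m),'B',plane('wrist',(115,92),.012,m))
```

```text
[349 268  26  25 405] [360.90123457 279.54814815]
foot end [ 0.34581633 -0.120462    0.05      ] mid [ 0.3440644  -0.12172808  0.085     ]
button/top [ 0.33954691 -0.12724103  0.145     ]
203 255 209
[ 0.42262172 -0.13404764  0.14      ]
C [ 0.49043529 -0.02961844  0.012     ] B [0.46107123 0.05128824 0.012     ]
```

>>> drive_tool(
  deltas="87 1 0 -50 0;87 1 0 -100 0;87 1 0 -100 0;0 1 0 -100 0;0 1 0 -100 0;0 1 0 -100 0;0 1 0 -100 0;0 1 0 -100 0;0 1 0 -100 0;0 1 0 -98 0;0 1 0 -70 0;0 1 0 -70 0",
)

```text
time_s: 2.55
position: [0.4534, -0.2026, 0.1545]
tcp_rot: [[0.937, 0.349, 0.004], [0.349, -0.937, -0.003], [0.003, 0.004, -1.0]]
force: [1.3, 0.6, -1.8]
opening: 0.546
grasp_force: 30.0
```

>>> drive_tool(
  deltas="0 0 0 50 0;0 0 0 98 0;0 0 0 98 0;0 75 231 98 0;0 75 231 98 0;0 75 231 98 0;0 75 231 98 0;0 75 231 98 0;0 75 231 98 0;0 75 231 98 0;0 75 231 98 0",
)

```text
time_s: 3.65
position: [0.5259, 0.0287, 0.2494]
tcp_rot: [[0.937, 0.349, -0.002], [0.349, -0.937, -0.0], [-0.002, -0.001, -1.0]]
force: [-0.3, -0.6, -2.5]
opening: 0.55
grasp_force: 30.0
```

Run:
```python
from h import *
m=imaging.camera_model('wrist'); im=imaging.capture('wrist')[:,:,::-1].copy()
O=np.array([.6052,.0574,0]);ux=np.array([-.9397,-.342,0]);uy=np.array([.342,-.9397,0])
P=lambda x,y,z:O+x*ux+y*uy+np.array([0,0,z])
pts=[P(-93,-42,12),P(-93,42,12),P(137,-42,12),P(137,42,12)] if 0 else [P(a/1e3,b/1e3,c/1e3) for a,b,c in[(-93,-42,12),(-93,42,12),(137,-42,12),(137,42,12),(6.5,0,58),(25.5,33,58),(25.5,-33,58),(-60,49,132)]]
for u in proj('wrist',pts,m): cv2.drawMarker(im,tuple(int(round(v)) for v in u),(0,0,255),0,8)
cv2.imwrite('pics/w2.png',im)
t=imaging.capture('top')[:,:,::-1].copy(); s=imaging.capture('scene'); cv2.imwrite('pics/s2.png',s[:,:,::-1]); cv2.imwrite('pics/t2.png',t)
```

```text
(no output)
```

View pics/w2.png

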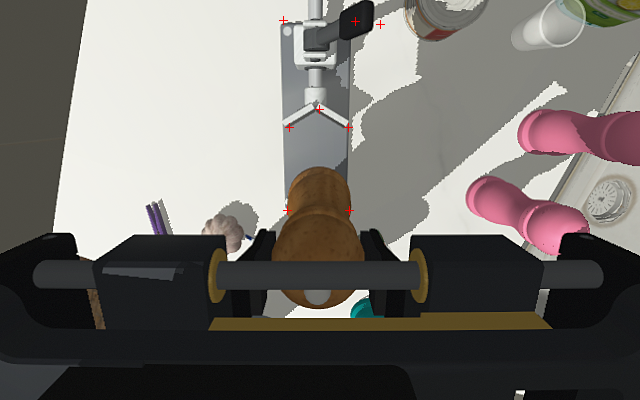

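The wrist view shows the mill held straight, with its head at (318,265), and the plate and sliding V (vertex about (318,104)) within 2 mm of the prediction. The paddle is at (357,20), leaning less than 50° would suggest. I'm lowering the mill now.

>>> drive_tool(
  deltas="0 3 2 -40 0;0 3 2 -80 0;0 3 2 -100 0;0 3 2 -106 0;0 3 2 -110 0;0 3 2 -110 0",
)

```text
time_s: 4.4
position: [0.5306, 0.0307, 0.1412]
tcp_rot: [[0.937, 0.348, 0.002], [0.348, -0.937, -0.0], [0.001, 0.001, -1.0]]
force: [-0.2, 0.6, -0.3]
opening: 0.546
grasp_force: 30.0
```

>>> drive_tool(
  deltas="0 0 0 -2 0;0 0 0 -4 0;0 0 0 -5 0;0 0 0 -5 0",
)

```text
time_s: 4.8
position: [0.5301, 0.0313, 0.1359]
tcp_rot: [[0.937, 0.349, 0.001], [0.35, -0.937, -0.0], [0.001, 0.001, -1.0]]
force: [0.6, 0.2, -2.3]
opening: 0.543
grasp_force: 30.0
```

>>> drive_tool(
  deltas="0 0 0 -1 0;0 0 0 -2 0;0 0 0 -2.5 0;0 0 0 -2.5 0;0 0 0 -2.5 0",
)

```text
time_s: 5.3
position: [0.5313, 0.0314, 0.1358]
tcp_rot: [[0.937, 0.349, 0.004], [0.349, -0.937, -0.0], [0.004, 0.002, -1.0]]
force: [-2.4, 0.6, 14.4]
opening: 0.545
grasp_force: 30.0
```

>>> drive_tool(
  deltas="0 0 0 0 0;87 0 0 0 0;87 0 0 0 0;87 0 0 0 0;87 0 0 0 0;87 0 0 20 0;87 0 0 60 0;87 0 0 100 0;87 0 0 100 0",
)

```text
time_s: 6.2
position: [0.5336, 0.0309, 0.238]
tcp_rot: [[0.937, 0.349, 0.012], [0.349, -0.937, -0.002], [0.01, 0.006, -1.0]]
force: [0.5, 0.2, 0.7]
opening: 0.992
grasp_force: 0.0
```

Run:
```python
from h import *
m=imaging.camera_model('wrist'); w=imaging.capture('wrist')[:,:,::-1]
s=imaging.capture('scene')[:,:,::-1]; s=cv2.resize(s[120:280,190:400],(630,480),interpolation=cv2.INTER_CUBIC)
cv2.imwrite('pics/c3.png',np.vstack([s[:,:]]) ); cv2.imwrite('pics/w3.png',w)
```

```text
(no output)
```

View pics/c3.png

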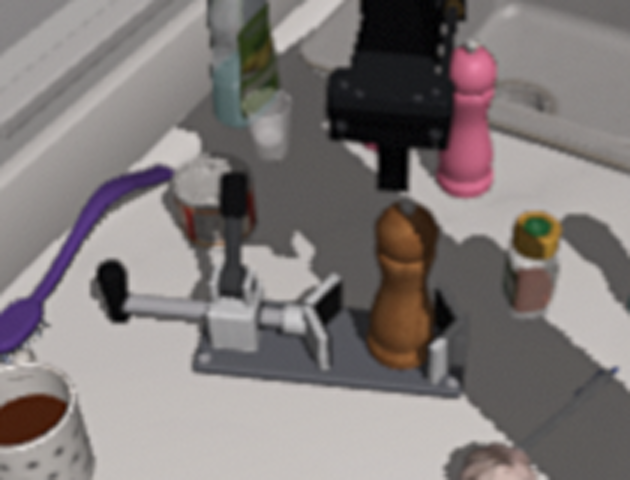

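The mill stands upright near the fixed jaw. Next I check the room behind the jaw handle (brush, splashback) and the lever angle.

Run:
```python
from h import *
O=np.array([.6052,.0574,0]);ux=np.array([-.9397,-.342,0]);uy=np.array([.342,-.9397,0])
t=lambda x,y:((x+.5)/4-.5+260,(y+.5)/4-.5+120)
s=lambda x,y:((x+.5)/3-.5+190,(y+.5)/3-.5+120)
H=lambda p:np.round([(p-O)@ux,(p-O)@uy,p[2]],4)
for n,a,b in(('paddle',(155,156),(233,190)),('handle',(70,65),(113,280))):
    p,e=two('top',t(*a),'scene',s(*b)); print(n,p,H(p),e)
print('tcp at -195 in top px',proj('top',[O-.195*ux+[0,0,.045]]),proj('scene',[O-.195*ux+[0,0,.045]]))
print('splash bottom',plane('top',(250,103),0),plane('top',(250,87),.05))
print('splash scene', two('top',(215,100),'scene',(112,250)))
for u in((260,117),(280,114),(300,112),(320,113)): print('brush',plane('top',u,.02))
```

```text
paddle [0.67015438 0.05109868 0.14678082] [-0.0589  0.0281  0.1468] 0.0007382407022555945
handle [0.75650932 0.1178975  0.06165786] [-0.1629 -0.0051  0.0617] 0.0018084207330502531
tcp at -195 in top px [[275.94162241 127.34142487]] [[216.58861537 214.67815054]]
splash bottom [0.8815554  0.21242956 0.        ] [0.91309028 0.20452519 0.05      ]
splash scene (array([0.88945866, 0.32539597, 0.06315472]), np.float64(0.054289933505476784))
brush [0.82897229 0.17662872 0.02      ]
brush [0.83878882 0.11499364 0.02      ]
brush [0.84548364 0.05320922 0.02      ]
brush [ 0.84261726 -0.00871402  0.02      ]
```

>>> drive_tool(
  deltas="0 255 96 0 0;0 255 96 0 0;0 255 96 0 0;0 255 96 0 0;0 255 96 0 0;0 255 96 0 0;0 255 96 0 0;0 255 96 0 0;0 255 96 -50 0;0 255 96 -100 0;0 255 96 -100 0",
)

```text
time_s: 7.4
position: [0.7762, 0.1263, 0.1226]
tcp_rot: [[0.937, 0.348, -0.022], [0.349, -0.937, -0.001], [-0.021, -0.007, -1.0]]
force: [-1.6, 0.1, -0.9]
opening: 0.081
grasp_force: 0.0
```

Run:
```python
from h import *
m=imaging.camera_model('wrist'); print(bot.read_state()['position']); w=imaging.capture('wrist')[:,:,::-1]; cv2.imwrite('pics/w4.png',w[150:])
s=imaging.capture('scene')[:,:,::-1]; s=cv2.resize(s[120:280,190:400],(630,480),interpolation=cv2.INTER_CUBIC)
cv2.imwrite('pics/s4.png',s)
```

```text
[0.77617225 0.12625159 0.12264741]
```

View pics/s4.png

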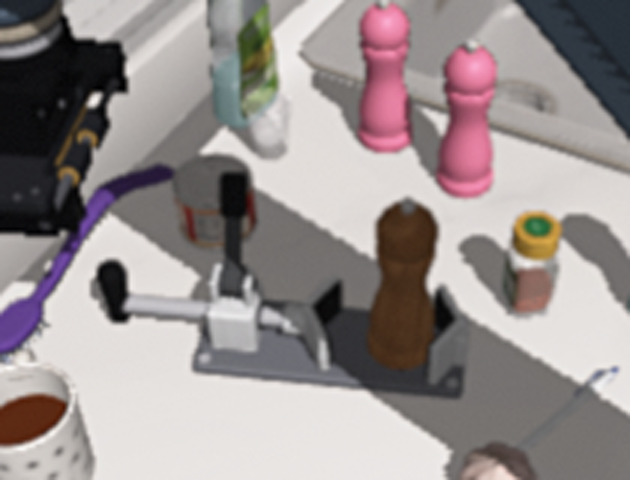

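The gripper is behind the handle, with nothing touched. The handle is at (113,290) and the lever is upright at (233,230).

>>> drive_tool(
  deltas="0 0 0 0 0;0 0 0 0 0;0 0 0 0 0",
)

```text
time_s: 7.8
position: [0.7864, 0.1274, 0.1366]
tcp_rot: [[0.937, 0.349, 0.005], [0.349, -0.937, 0.0], [0.005, 0.002, -1.0]]
force: [0.1, 0.7, -1.2]
opening: 0.006
grasp_force: 0.0
```

>>> drive_tool(
  deltas="0 1 0 -20 0;0 1 0 -40 0;0 1 0 -60 0;0 1 0 -80 0;0 1 0 -90 0;0 1 0 -90 0;0 1 0 -90 0",
)

```text
time_s: 8.5
position: [0.7866, 0.1274, 0.0443]
tcp_rot: [[0.937, 0.349, 0.002], [0.349, -0.937, 0.0], [0.002, 0.001, -1.0]]
force: [-0.1, 0.6, -0.5]
opening: 0.007
grasp_force: 0.0
```

Run:
```python
from h import *
m=imaging.camera_model('wrist'); w=imaging.capture('wrist')[:,:,::-1]
s=imaging.capture('scene')[:,:,::-1]; s=cv2.resize(s[120:280,160:370],(630,480),interpolation=cv2.INTER_CUBIC)
cv2.imwrite('pics/s5.png',s);cv2.imwrite('pics/w5.png',w)
```

```text
(no output)
```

View pics/s5.png

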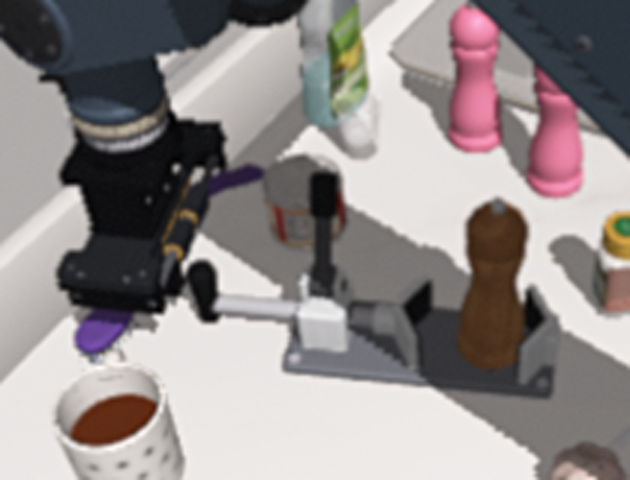

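The gripper is down behind the handle (205,290) and clear of the mug. I push along the holder's +x.

>>> drive_tool(
  deltas="0 -9 -3.5 0 0;0 -19 -7 0 0;0 -28 -10.5 0 0;0 -38 -14 0 0;0 -38 -14 0 0",
)

```text
time_s: 9.1
position: [0.7481, 0.1131, 0.0448]
tcp_rot: [[0.937, 0.349, 0.002], [0.349, -0.937, -0.0], [0.002, 0.001, -1.0]]
force: [0.4, 0.9, -0.5]
opening: 0.004
grasp_force: 0.0
```

Run:
```python
from h import *
s=imaging.capture('scene')[:,:,::-1]; s=cv2.resize(s[120:280,160:370],(630,480),interpolation=cv2.INTER_CUBIC)
cv2.imwrite('pics/s6.png',s)
```

```text
(no output)
```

View pics/s6.png

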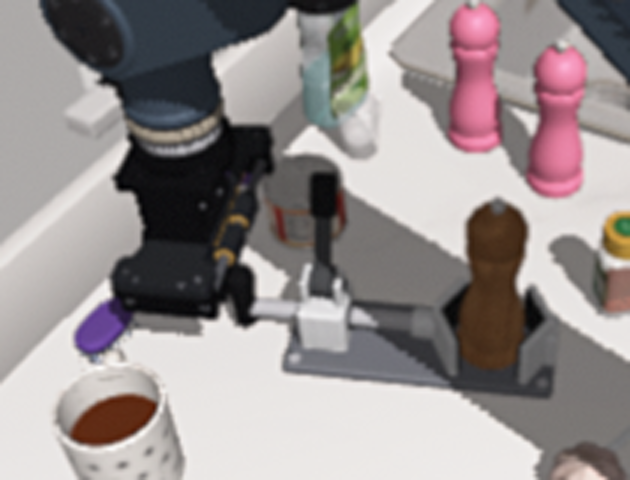

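The handle has moved about 30 mm and the jaw is nearing the mill. That was the tenth picture, so I go on by force and numbers alone.

>>> drive_tool(
  deltas="0 -4 -1.5 0 0;0 -8 -3 0 0;0 -11 -4 0 0;0 -11 -4 0 0;0 -11 -4 0 0",
)

```text
time_s: 9.65
position: [0.7373, 0.1094, 0.0434]
tcp_rot: [[0.937, 0.349, 0.001], [0.349, -0.937, 0.0], [0.001, 0.0, -1.0]]
force: [2.5, 1.3, 1.9]
opening: 0.007
grasp_force: 1.4
```

>>> drive_tool(
  deltas="0 -2 -0.7 0 0;0 -4 -1.4 0 0;0 -4 -1.4 0 0;0 -4 -1.4 0 0",
)

```text
time_s: 10.05
position: [0.7324, 0.1078, 0.0429]
tcp_rot: [[0.937, 0.349, -0.001], [0.349, -0.937, -0.0], [-0.001, -0.0, -1.0]]
force: [3.1, 0.5, 2.5]
opening: 0.004
grasp_force: 1.2
```

>>> drive_tool(
  deltas="0 -2 -0.7 0 0;0 -3 -1 0 0;0 -3 -1 0 0;0 -3 -1 0 0",
)

```text
time_s: 10.45
position: [0.7312, 0.1074, 0.0431]
tcp_rot: [[0.937, 0.349, 0.003], [0.349, -0.937, 0.001], [0.003, 0.0, -1.0]]
force: [4.7, 2.6, -0.9]
opening: 0.006
grasp_force: 2.9
```

>>> drive_tool(
  deltas="0 -1 -0.3 0 0;0 -2 -0.7 0 0;0 -2 -0.7 0 0;0 -2 -0.7 0 0",
)

```text
time_s: 10.85
position: [0.731, 0.1072, 0.0433]
tcp_rot: [[0.937, 0.349, 0.008], [0.349, -0.937, 0.002], [0.008, 0.001, -1.0]]
force: [9.4, 4.6, -2.1]
opening: 0.003
grasp_force: 4.7
```

>>> drive_tool(
  deltas="0 7 2.5 0 0;0 18 6.5 0 0;0 18 6.5 0 0;0 18 6.5 50 0;0 18 6.5 100 0;0 18 6.5 150 0;0 18 6.5 170 0;0 -10 -45 170 0;0 -41 -97 170 0;0 -41 -97 170 0;0 -41 -97 170 0;0 -41 -97 170 0",
)

```text
time_s: 12.05
position: [0.6863, 0.0094, 0.2127]
tcp_rot: [[0.937, 0.348, -0.001], [0.348, -0.937, 0.001], [-0.001, -0.001, -1.0]]
force: [-0.2, -0.6, 0.4]
opening: 0.004
grasp_force: 0.0
```

Run:
```python
from h import *
O=np.array([.6052,.0574,0]);ux=np.array([-.9397,-.342,0]);uy=np.array([.342,-.9397,0])
H=lambda p:np.round([(p-O)@ux*1e3,(p-O)@uy*1e3,p[2]*1e3],1)
print('tcp',H(np.array(bot.read_state()['position'])))
s=imaging.capture('scene'); h=cv2.cvtColor(s,cv2.COLOR_RGB2HSV)
k=cv2.inRange(h,(5,90,20),(18,255,230)); k[:,:270]=0;k[:,360:]=0;k[:150]=0;k[260:]=0
n,l,st,c=cv2.connectedComponentsWithStats(k); i=1+np.argmax(st[1:,4]); print('mill blob',st[i],c[i])
P=lambda x,y,z:O+x/1e3*ux+y/1e3*uy+np.array([0,0,z/1e3])
x,y,w,hh,_=st[i]
ys,xs=np.where(l==i); print('foot row/col',y+hh,xs[ys>y+hh-4].mean(),'head mid',xs[ys<y+12].mean())
for X in(80,85,90): print(X,proj('scene',[P(X,-29,12),P(X,0,97),P(X,0,170)]).round(1).tolist())
# handle black blob in top
s=imaging.capture('top'); g=s.max(2); k=(g<45).astype(np.uint8); k[:,:265]=0;k[:,300:]=0;k[:120]=0;k[175:]=0
n,l,st,c=cv2.connectedComponentsWithStats(k)
for j in range(1,n):
    if st[j,4]>15: print(st[j],c[j],H(plane('top',c[j],.08)))
```

```text
tcp [-59.8  72.9 212.7]
mill blob [317 190  22  54 884] [327.84615385 216.02149321]
foot row/col 244 326.09375 head mid 329.0425531914894
80 [[320.9, 242.8], [322.9, 211.4], [323.4, 189.3]]
85 [[322.9, 243.0], [324.9, 211.6], [325.6, 189.5]]
90 [[324.9, 243.2], [327.0, 211.8], [327.8, 189.7]]
[275 120  25  32 453] [288.82339956 134.44370861] [-150.8   28.1   80. ]
[268 150  23  24 100] [276.8  165.02] [-77.4 -34.2  80. ]
[291 164   9   6  30] [295.1        167.13333333] [-53.8  13.2  80. ]
```

>>> drive_tool(
  deltas="0 0 0 -40 0;0 0 0 -76 0;0 0 0 -76 0;0 -7 19 -76 0;0 -11 30 -76 0;0 -14 38 -76 0;0 -18 49 -75 0;0 -22 61 -74 0;0 -27 73 -75 0;0 -27 73 -75 0",
)

```text
time_s: 13.15
position: [0.6584, 0.0846, 0.138]
tcp_rot: [[0.936, 0.351, -0.002], [0.351, -0.936, 0.001], [-0.001, -0.001, -1.0]]
force: [-0.5, -0.2, 0.3]
opening: 0.006
grasp_force: 0.0
```

```bash
cat >> h.py <<'E'
O=np.array([.6052,.0574,0]);ux=np.array([-.9397,-.342,0]);uy=np.array([.342,-.9397,0])
P=lambda x,y,z:O+x/1e3*ux+y/1e3*uy+np.array([0,0,z/1e3])
H=lambda p:np.round([(p-O)@ux*1e3,(p-O)@uy*1e3,p[2]*1e3],1)
def dark(box):
    s=imaging.capture('scene'); x0,y0,x1,y1=box; k=np.zeros(s.shape[:2],np.uint8); k[y0:y1,x0:x1]=(s.max(2)<50)[y0:y1,x0:x1]
    n,l,st,c=cv2.connectedComponentsWithStats(k)
    for j in range(1,n):
        if st[j,4]>12: print(st[j],c[j].round(1))
E
python3 - <<'E'
from h import *
print(H(np.array(bot.read_state()['position'])))
dark((200,120,330,250))
for f in(-20,0,20,40,60,85):
    a=np.radians(f); print(f,proj('scene',[P(-60,-76*np.sin(a),74+76*np.cos(a))]).round(1).tolist())
E
```

```text
[-59.3  -7.3 138. ]
[237 120  22  10  34] [244.4 125.9]
[257 120  15   9  69] [265.4 122.8]
[ 230  127   55   87 2556] [256.9 167.4]
[242 209  10  20 138] [246.5 217.5]
[314 219   7  16  38] [316.8 224.8]
-20 [[266.6, 183.9]]
0 [[263.9, 189.9]]
20 [[261.5, 199.1]]
40 [[259.7, 210.2]]
60 [[258.8, 221.6]]
85 [[259.3, 233.7]]
```

>>> drive_tool(
  deltas="0 -4 11 -1 0;0 -8 21 -4 0;0 -11 30 -11 0;0 -14 38 -20 0;0 -15.5 43 -29 0;0 -15.5 43 -29 0",
)

```text
time_s: 13.8
position: [0.6434, 0.1267, 0.1078]
tcp_rot: [[0.937, 0.35, -0.002], [0.35, -0.937, 0.001], [-0.001, -0.001, -1.0]]
force: [-0.9, 0.6, -0.7]
opening: 0.005
grasp_force: 0.0
```

>>> drive_tool(
  deltas="0 -1 2 -5 0;0 -2 4 -10 0;0 -2 4 -14 0;0 -2 4 -18 0;0 -2 4 -20 0;0 -2 4 -20 0",
)

```text
time_s: 14.4
position: [0.6417, 0.1288, 0.0881]
tcp_rot: [[0.937, 0.349, -0.002], [0.349, -0.937, -0.0], [-0.002, -0.0, -1.0]]
force: [-0.5, 0.1, -1.0]
opening: 0.004
grasp_force: 0.0
```

>>> drive_tool(
  deltas="0 0 0 -2 0;0 0 0 -4 0;0 0 0 -6 0;0 0 0 -6 0;0 0 0 -6 0",
)

```text
time_s: 14.9
position: [0.6425, 0.1293, 0.0849]
tcp_rot: [[0.937, 0.349, 0.001], [0.349, -0.937, 0.0], [0.001, 0.0, -1.0]]
force: [-2.6, -0.1, 10.0]
opening: 0.004
grasp_force: 4.7
```

>>> drive_tool(
  deltas="0 0 0 20 0;0 0 0 60 0;0 0 0 110 0;0 0 0 150 0;0 -30 150 190 0;0 -80 200 190 0;0 -80 200 190 0;0 -80 200 190 0;0 -80 200 190 0",
)

```text
time_s: 15.8
position: [0.5601, 0.3332, 0.2739]
tcp_rot: [[0.936, 0.353, 0.001], [0.353, -0.936, 0.002], [0.001, -0.002, -1.0]]
force: [-0.0, 0.3, -0.1]
opening: 0.005
grasp_force: 0.0
```

Run:
```python
from h import *
st_=bot.read_state(); print(H(np.array(st_['position'])),st_['force'],st_['time_s'])
dark((200,150,340,270))
a=np.radians(85); print('pred paddle closed, snug handle',proj('scene',[P(-60,-76*np.sin(a),74+76*np.cos(a)),P(-110,0,55)]).round(1).tolist())
s=imaging.capture('scene'); h=cv2.cvtColor(s,cv2.COLOR_RGB2HSV)
k=cv2.inRange(h,(5,90,20),(18,255,230)); k[:,:270]=0;k[:,360:]=0;k[:150]=0;k[260:]=0
n,l,st,c=cv2.connectedComponentsWithStats(k); i=1+np.argmax(st[1:,4]); print('mill blob',st[i],c[i])
s=imaging.capture('top'); k=np.zeros(s.shape[:2],np.uint8); k[120:200,255:325]=(s.max(2)<50)[120:200,255:325]
n,l,st,c=cv2.connectedComponentsWithStats(k)
for j in range(1,n):
    if st[j,4]>10: print('top',st[j],c[j].round(1))
print('pred top',proj('top',[P(-60,-76*np.sin(a),80),P(-110,-3,80)]).round(1).tolist())
```

```text
[ -52.  -274.6  273.9] [-0.00727182  0.34019106 -0.12162936] 15.8
[200 150  17  11  26] [207.6 155.9]
[ 200  153   52  117 3124] [218.4 206.8]
[227 198  25  31 324] [240.4 210.7]
[314 219   6  11  31] [316.3 223.7]
[337 220   3   9  17] [338.2 224.2]
[255 229  10  14 114] [259.6 235.7]
[221 241   8  15  75] [224.9 248.9]
pred paddle closed, snug handle [[259.3, 233.7], [248.2, 215.3]]
mill blob [316 190  23  55 888] [327.77927928 216.31869369]
top [279 147   8  10  57] [282.9 151.5]
top [289 164   4   7  14] [290.9 167.6]
top [258 172  13  10  81] [263.7 176.5]
pred top [[265.1, 175.5], [283.3, 150.9]]
```

```bash
python3 -c "
from rig import bot
print(bot.hand_in())"
```

```text
the job is handed in; nothing more can be done
None
```

The job is handed in at about 16 s on the robot clock: by the last camera check the mill stands upright at its seat, the sliding jaw is snug at about 50 mm, the lever is down, and the robot is clear; I did not re-measure the jar, mug and tin, and the verdict was not shown.

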